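# Open the right cleaner bottle's safety cap

### The job

The engine part lying in the green tray is to be cleaned next: if it is the carburettor, open the blue cleaner bottle, if it is the piston with its rod, open the red one. Press that bottle's safety cap down, turn it anticlockwise while it is down until it comes free, then lift it straight up about 8 cm and finish still holding it level and steady there, above its bottle. Leave the other bottle shut and everything else on the table where it is.

Things in the scene. Friction and masses are not known exactly. Their poses are not given: they have to be found in the camera images.
- bottle_blue: Blue cleaner bottle (for the carburettor), fixed upright in a round grey holder screwed to the table (foot 104 mm across); body 74 mm across up to 153 mm above the table, shoulder narrowing above that to a 28 mm white neck under the cap. A tool case up to 250 mm high stands behind. Origin: on the bottle's axis at the table top, z up.
- cap_blue: Blue ribbed safety cap, 51 mm across, 30 mm high, 40 g, shut on its bottle. Origin: on its axis at its underside, 200 mm above the table when shut; z up. 25 mm of free height below its rim. Locked: press it 4 to 7 mm down and, kept down, turn it anticlockwise seen from above (as its white arrows show); free from 55 degrees, it lifts straight off if turned 60 to 120. Clockwise is blocked. Grasp it at any angle.
- bottle_red: Red cleaner bottle (for the piston), fixed upright in a round grey holder screwed to the table (foot 104 mm across); body 74 mm across up to 153 mm above the table, shoulder narrowing above that to a 28 mm white neck under the cap. A tool case up to 250 mm high stands behind. Origin: on the bottle's axis at the table top, z up.
- cap_red: Red ribbed safety cap, 51 mm across, 30 mm high, 40 g, shut on its bottle. Origin: on its axis at its underside, 200 mm above the table when shut; z up. 25 mm of free height below its rim. Locked: press it 4 to 7 mm down and, kept down, turn it anticlockwise seen from above (as its white arrows show); free from 55 degrees, it lifts straight off if turned 60 to 120. Clockwise is blocked. Grasp it at any angle.
- insert_blue (a joint): Spring insert in the blue bottle's mouth, under the cap. Value: metres the cap presses it down; 0 at the start. Takes about 3 N to start, 6.5 N at 4 mm, 9 N at 7 mm, where the cap meets a hard stop.
- insert_red (a joint): Spring insert in the red bottle's mouth, under the cap. Value: metres the cap presses it down; 0 at the start. Takes about 3 N to start, 6.5 N at 4 mm, 9 N at 7 mm, where the cap meets a hard stop.
- tray_green: Flat green parts tray, 160 x 210 x 22 mm, fixed; holds the part to be cleaned next. Origin: centre of its underside.
- tray_grey: Flat grey parts tray, same size, fixed; holds the part that is not to be cleaned now. Origin: centre of its underside.
- carburettor: Carburettor, 101 x 91 x 70 mm, brass-grey metal with a black round mouth, lying in one of the trays. Origin: at the middle of its underside, within 60 mm of the centre of its tray.
- piston_rod: Aluminium piston with connecting rod, 68 x 170 x 66 mm, lying in the other tray. Origin: at the middle of its underside, within 60 mm of the centre of its tray.
- pliers: Pliers with black grips, 65 x 181 x 17 mm, loose between the two bottles; bystander. Origin: middle of its underside.
- spanner: Small combination spanner, 25 x 127 x 8 mm, loose at the right edge; bystander. Origin: middle of its underside.
- spark_plug: Spark plug, 20 x 76 x 23 mm, loose at the right edge near the robot; bystander. Origin: middle of its underside.
Not all that is in view belongs to the job. Several things have the shape of the cap_blue; the one meant has the colours described above.

How it is judged:
On the way, in this order (a step that is already met when the one before it is completed fails the run):
1. the right bottle's cap is pressed down at least 3 mm (((horizontal distance between carburettor and tray_green below 0.06 m and z of cap_blue in the frame of bottle_blue below 0.197 m and angle between the x axis of cap_blue and the x axis of bottle_blue, either way round below 0.3 rad) or (horizontal distance between piston_rod and tray_green below 0.06 m and z of cap_red in the frame of bottle_red below 0.197 m and angle between the x axis of cap_red and the x axis of bottle_red, either way round below 0.3 rad))), for 0.05 s.
2. the cap is turned at least 49 degrees while still on its neck (((horizontal distance between carburettor and tray_green below 0.06 m and angle between the x axis of cap_blue and the x axis of bottle_blue, either way round above 0.85 rad and z of cap_blue in the frame of bottle_blue below 0.204 m and horizontal distance between cap_blue and bottle_blue below 0.006 m) or (horizontal distance between piston_rod and tray_green below 0.06 m and angle between the x axis of cap_red and the x axis of bottle_red, either way round above 0.85 rad and z of cap_red in the frame of bottle_red below 0.204 m and horizontal distance between cap_red and bottle_red below 0.006 m))), for 0.02 s.
At the end, for the whole second after the job is handed in: The right cap (blue for the carburettor in the green tray, red for the piston) is held in the fingers, touching nothing of its bottle, 50 to 150 mm above where it sat, within 35 mm of the bottle's axis, level within 17 degrees and at rest; the other cap is still shut on its bottle (((horizontal distance between carburettor and tray_green below 0.06 m and z of cap_blue in the frame of bottle_blue between 0.25 and 0.35 m and horizontal distance between cap_blue and bottle_blue below 0.035 m and angle between cap_blue's own z axis and vertical below 0.3 rad and contact force between the fingers and cap_blue above 1 N and contact force between cap_blue and bottle_blue below 0.2 N and linear speed of cap_blue below 0.03 m/s and z of cap_red in the frame of bottle_red between 0.197 and 0.203 m and angle between the x axis of cap_red and the x axis of bottle_red, either way round below 0.2 rad and horizontal distance between cap_red and bottle_red below 0.005 m) or (horizontal distance between piston_rod and tray_green below 0.06 m and z of cap_red in the frame of bottle_red between 0.25 and 0.35 m and horizontal distance between cap_red and bottle_red below 0.035 m and angle between cap_red's own z axis and vertical below 0.3 rad and contact force between the fingers and cap_red above 1 N and contact force between cap_red and bottle_red below 0.2 N and linear speed of cap_red below 0.03 m/s and z of cap_blue in the frame of bottle_blue between 0.197 and 0.203 m and angle between the x axis of cap_blue and the x axis of bottle_blue, either way round below 0.2 rad and horizontal distance between cap_blue and bottle_blue below 0.005 m))); the arm keeps its last pose, push and grip.
It fails at once if the wrong bottle's cap pressed, turned or moved ((horizontal distance between carburettor and tray_green below 0.06 m and (distance of cap_red from where it was at the start of the episode above 0.004 m or angle between the x axis of cap_red and the x axis of bottle_red, either way round above 0.25 rad)) or (horizontal distance between piston_rod and tray_green below 0.06 m and (distance of cap_blue from where it was at the start of the episode above 0.004 m or angle between the x axis of cap_blue and the x axis of bottle_blue, either way round above 0.25 rad))).
It fails at once if the carburettor or the piston shifted more than 20 mm (distance of any of carburettor, piston_rod from where it was at the start of the episode above 0.02 m).
It fails at once if a bystander (pliers, spanner, spark plug) shifted more than 30 mm (distance of any of pliers, spanner, spark_plug from where it was at the start of the episode above 0.03 m).
It also fails if it takes over 35 s, if anything falls off the work surface, if the arm or the gripper's body presses on something with over 40 N, if the wrist force passes 120 N, or if a joint passes its speed limit or range.

### The arm

A 6-joint arm with a two-finger parallel gripper is mounted at the origin on a cart in front of the work surface, level with it; the furniture and walls round the work are solid. World frame = base frame: x ahead of the robot, y to its left, z up, the work surface at z = 0. Lengths are in m, angles in rad, forces in N, time in s.
With the tool pointing down it reaches from about 0.35 to 0.975 m from the base axis. Payload 4.9 kg.
Tool frame: the origin (TCP) lies at the very end of the fingers, on their centre line; the grasp point (between the pads) lies 19 mm behind it (pinch_z is the distance from the TCP to the grasp point, in m); z points along the fingers, y is the line along which they close (so a half turn about z gives the same grasp; the last joint's range is limited). The gripper opens to 85 mm and grips with 20 to 120 N. Pads are 22 mm wide; open, the fingers measure 114 mm over their backs; the gripper's body (76 mm by 85 mm) begins 54 mm behind the grasp point. The pads swing forward as they close: fully open they stand 13 mm farther back than shut.
Start: joints at [-1.259, 0.053, 1.613, -0, 1.476, -0.119], TCP at [0.261, -0.568, 0.231] pointing down, gripper open.
Joint ranges: [-3.01, 3.01], [-1.01, 2.22], [0.06, 2.58], [-1.02, 4.17], [0.09, 2.62], [-3.14, 3.14]. Speed limits (rad/s): [2.57, 2.57, 3.14, 3.14, 3.14, 3.14].

### API

Orientations are given as a unit quaternion [w, x, y, z].
In Python, from plant import * gives the robot as it stands. The module is installed in compiled form; this text tells all that it offers.
- The arm moves only by the tool play_rows, never from a script. Its arguments are lists of equal length, an entry for each row: "linear": the shift along the world's x, y, z in m, a list of three; "turn": the turn about the world's z in degrees. A call has 1 to 8 rows; each row shifts and turns the commanded pose from where the row before left it; what a row does not reach is not made up. A row lasts 1/8 s, in which the tool goes at most 62.5 mm and 10.7 degrees, less where a joint would pass 70% of its speed; a pose out of reach is approached as far as the arm can. A call is refused whole if a number of a shift passes 0.0625 or a number of a turn 10.7, either way. A call with a gripper value outside its range is refused whole. "hand" is the finger opening in m, from 0 to 0.0854, set as the call begins (left out, the last holds). The fingers move at their own pace and stop on an object; the grip force is fixed at half the most. Time passes only in rows, so rows that do not move let the fingers close. It gives the time, the measured TCP pose, the force, the opening and the grip force at its end, in the units of the state.
- state(): the state, without advancing time (a new reading comes with each control period).
- grab_frame(name): name is "side" or "top"; returns the picture (480x640x3 uint8, red, green, blue); there is no depth.
- camera_info(name): a dict with "camera_matrix" (3x3 intrinsics, pixels), "origin" and "attitude" of the camera in the world. Camera axes: x right, y down, z forward; pixel columns grow to the right and rows downward; lengths in m; the calibration is good to about 2 mm. A picture is of the moment at which its call begins. camera_info takes no time and is no camera call.
- job_done(): hands the job in; it is judged then, once.
Trained networks look in the newest picture that a camera, given by its name, has taken for a name from the list of things; names that differ only in an ending like _2 or _b are one class to them, and where a whole thing is asked for, a point or a joint stands for the part that bears it (a point fixed in the world has none). Each returns a list of dicts, best first, with "p" (0 to 1); they miss things now and then, are a little off and sometimes report something else, mostly with a low value. They report only what shows in the picture. A call takes as long as a camera call. They do not tell look-alikes from the thing itself.
- trace(camera, thing): "region" (480x640 bool, what is visible of it) and "location" ([column, row] in pixels, amid what is visible of it).
The state is a dict: "time": time; "joint_pos": joint angles; "joint_vel": joint speeds; "joint_efforts": joint torques, N m; "tool_pos": TCP position; "tool_rot": TCP orientation; "contact_force": force on the tool from outside, world axes, zero at the start; "ft_torque": the same for the moment, N m; "gripper_width": opening from 0.0 (shut) to 1.0 (fully open); "grasp_force": force on a finger pad.
Only numpy, scipy, OpenCV 4.12 (cv2) and the standard library are available. Lean on these libraries where they do the work, as an engineer would, in place of code of your own. Each camera call takes 0.05 s, during which the arm holds its last target. There are 200 camera calls.

## Working session

There is one attempt and no reset: what is moved stays moved. The work goes in short steps, Python scripts to look and compute and a tool call to move; the robot and the scene stay as the last step left them, time stands still between calls to the robot, and variables do not carry over. Pictures are saved under pics/ and viewed, at most 10 in all, crops included, and the job is handed in when it is done.

Besides the shell and the picture viewer there is one more tool, called after "Emit:" by a JSON object that holds its "op" and its "data", one argument or row to a line. play_rows: Moves the arm, as the interface text tells. Its arguments: {"type":"object","properties":{"linear":{"type":"array","items":{"type":"array","items":{"type":"number"}}},"turn":{"type":"array","items":{"type":"number"}},"hand":{"type":"number"}},"required":["linear","turn"]}

```bash
mkdir -p pics
python3 - <<'E'
from plant import *
import cv2,numpy as np
for c in("top","side"):
    im=grab_frame(c); cv2.imwrite(f"pics/{c}0.png",im[:,:,::-1])
    i=camera_info(c); print(c,i)
    for t in("cap_blue","cap_red","carburettor","piston_rod","tray_green","tray_grey","bottle_blue","bottle_red"):
        for d in trace(c,t)[:3]: print(t,round(d["p"],2),np.round(d["location"],1),d["region"].sum(),im[d["region"]].mean(0).round())
s=state();print(s)
E
```

```text
top {'camera_matrix': array([[606.09315396,   0.        , 320.57475705],
       [  0.        , 606.09315396, 244.07088662],
       [  0.        ,   0.        ,   1.        ]]), 'origin': array([ 0.42788057, -0.01766377,  1.69282311]), 'attitude': array([-0.03434105,  0.7133616 , -0.6992517 ,  0.03135241])}
cap_blue 0.96 [397.7 286.8] 407 [ 83. 141. 215.]
cap_blue 0.6 [440.9 263.9] 342 [169. 113. 190.]
cap_red 0.55 [214.1 282.3] 381 [210.  91.  83.]
cap_red 0.27 [420.7 194.3] 552 [141. 134. 125.]
carburettor 0.72 [421.6 196.2] 535 [140. 133. 123.]
piston_rod 0.58 [219.6 204.9] 737 [153. 159. 154.]
tray_green 0.9 [202. 210.] 3460 [ 80. 188. 110.]
tray_grey 0.68 [312.  285.8] 577 [125. 119. 111.]
tray_grey 0.62 [415.6 203. ] 3813 [167. 167. 167.]
bottle_blue 0.74 [383.6 290.5] 756 [ 87. 106. 140.]
bottle_blue 0.22 [459.4 244.8] 199 [170. 166. 164.]
bottle_red 0.57 [232.  282.3] 818 [134.  90.  88.]
side {'camera_matrix': array([[538.66425735,   0.        , 318.78608801],
       [  0.        , 538.66425735, 245.33819739],
       [  0.        ,   0.        ,   1.        ]]), 'origin': arr
[... 592 characters left out ...]
nt_pos': array([-1.25902933e+00,  5.26770322e-02,  1.61292568e+00,  1.28488249e-05,
        1.47600978e+00, -1.18985285e-01]), 'joint_vel': array([-0.00022258, -0.00029842,  0.00101219,  0.00059494,  0.00125968,
       -0.00027043]), 'joint_efforts': array([-3.57362087e-04, -3.93682802e+01, -3.70467496e+01, -2.49128252e-04,
        3.33423295e-04,  6.80211514e-06]), 'tool_pos': array([ 0.26097369, -0.56787129,  0.23130247]), 'tool_rot': array([-1.04911678e-05,  9.76896207e-01,  2.13714298e-01,  5.41099847e-06]), 'contact_force': array([-0.6364726 ,  0.87196792, -0.31165948]), 'ft_torque': array([-0.00715131, -0.02395404, -0.01922284]), 'grasp_force': 0.0, 'gripper_width': 1.0018975852818148}
```

View pics/top0.png

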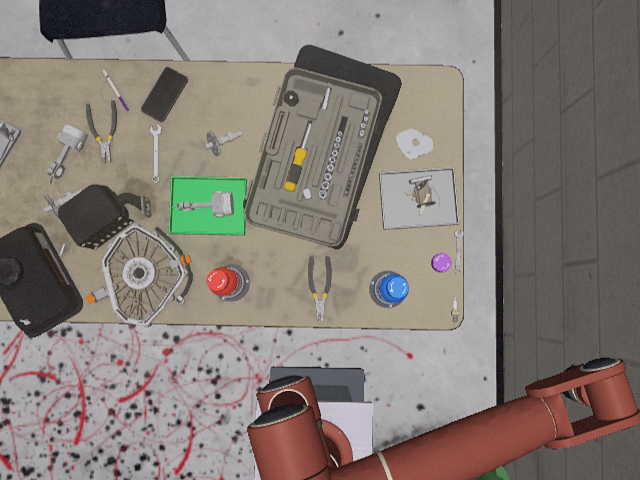

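View pics/side0.png

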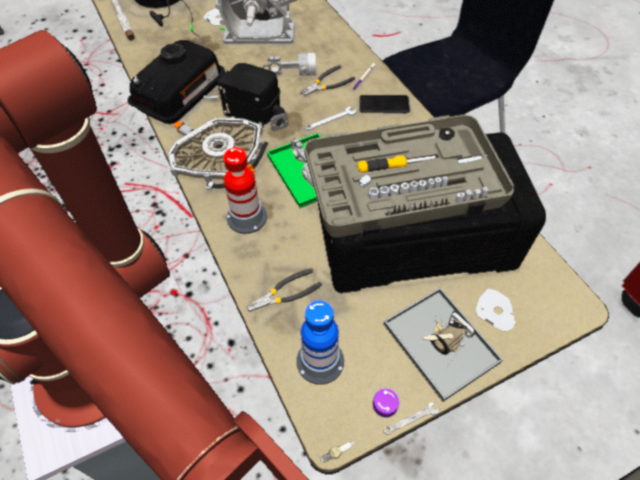

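The top view shows the piston with its rod in the green tray at (210,205) and the carburettor in the grey tray at (423,195), so the red bottle is the one to open. These could be taken for its cap:
- the red cap on the red bottle, top (219,280) and side (236,160)
- the blue cap, top (397,287)
- the loose purple cap, top (441,263)

I choose the red one and check it in a crop.

```bash
cat > h.py <<'E'
from plant import *
import numpy as np,cv2
from scipy.spatial.transform import Rotation as R
def ray(c,px):
    i=camera_info(c);q=np.array(i["attitude"]);r=R.from_quat(q[[1,2,3,0]])
    return np.array(i["origin"]),r.apply(np.linalg.inv(i["camera_matrix"])@[px[0],px[1],1])
def atz(c,px,z):
    o,d=ray(c,px);return o+d*(z-o[2])/d[2]
def tri(a,b):
    A=np.zeros((3,3));v=np.zeros(3)
    for c,p in(("top",a),("side",b)):
        o,d=ray(c,p);d/=np.linalg.norm(d);P=np.eye(3)-np.outer(d,d);A+=P;v+=P@o
    return np.linalg.solve(A,v)
def proj(c,p):
    i=camera_info(c);q=np.array(i["attitude"]);r=R.from_quat(q[[1,2,3,0]])
    v=i["camera_matrix"]@r.inv().apply(np.array(p)-i["origin"]);return v[:2]/v[2]
E
python3 - <<'E'
from h import *
P={}
for c in("top","side"):
    grab_frame(c)
    d=trace(c,"cap_red")[0];m=d["region"];ys,xs=np.nonzero(m)
    print(c,d["p"],d["location"],xs.min(),xs.max(),ys.min(),ys.max())
    P[c]=d["location"];print(atz(c,d["location"],.22))
    f=trace(c,"bottle_red")[0];ys,xs=np.nonzero(f["region"]);print("bottle",xs.min(),xs.max(),ys.min(),ys.max())
print("tri",tri(P["top"],P["side"]))
a=cv2.imread("pics/top0.png");b=cv2.imread("pics/side0.png")
A=cv2.resize(a[170:300,165:265],None,fx=4,fy=4,interpolation=2);B=cv2.resize(b[140:240,200:300],(400,400),interpolation=2)
B=cv2.copyMakeBorder(B,0,A.shape[0]-400,0,0,0);cv2.imwrite("pics/crop.png",np.hstack([A,B]))
E
```

```text
top 0.93 [216.0, 282.4] 207 228 270 290
[0.46662248 0.241894   0.22      ]
bottle 211 249 265 302
side 0.88 [236.0, 163.1] 224 246 147 172
[0.46898472 0.22182627 0.22      ]
bottle 223 266 169 233
tri [0.4708401  0.24509009 0.19635124]
```

View pics/crop.png

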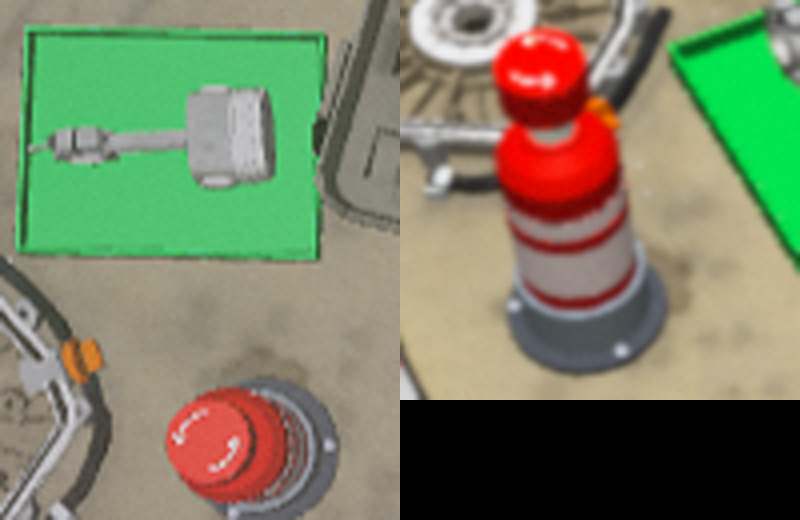

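The crop confirms a silver piston with rod in the green tray, and the red cap on the red bottle. The cap's top disc is centred near (217.8,279.5) in the top view and (235.3,155) in the side view. Next I pin down the axis.

Run:
```python
from h import *
print(atz("top",(217.8,279.5),.23),atz("side",(235.3,155),.23),tri((217.8,279.5),(235.3,155)))
# red-lid overlap fit: project rim circle, compare red extents
for c,f in(("top","pics/top0.png"),("side","pics/side0.png")):
    im=cv2.imread(f).astype(int);m=(im[:,:,2]>150)&(im[:,:,1]<120)&(im[:,:,0]<120)
    n,l,st,ce=cv2.connectedComponentsWithStats(m.astype(np.uint8))
    k=[j for j in range(1,n) if st[j,4]>150];print(c,[(st[j],ce[j].round(1)) for j in k])
t=np.linspace(0,2*np.pi,60)
for x,y in((.468,.239),(.471,.236),(.471,.241),(.474,.238)):
    for c in("top","side"):
        e=np.array([proj(c,(x+.0255*np.cos(a),y+.0255*np.sin(a),.23)) for a in t]);g=np.array([proj(c,(x+.052*np.cos(a),y+.052*np.sin(a),.003)) for a in t])
        print(x,y,c,e.min(0).round(1),e.max(0).round(1),"foot",g.min(0).round(1),g.max(0).round(1))
s=state();print(R.from_quat(s["tool_rot"][[1,2,3,0]]).as_matrix().round(3))
for n,px in(("case corner top",(247,228)),("case BR",(345,245)),("blue",(396,286))): print(n,atz("top",px,.23))
```

```text
[0.47342738 0.23604059 0.23      ] [0.47446341 0.23600319 0.23      ] [0.47390761 0.2358619  0.23028535]
top [(array([206, 267,  30,  29, 587], dtype=int32), array([221.1, 280.8])), (array([118, 366,  40,  37, 184], dtype=int32), array([137.1, 389.5])), (array([543, 366,  76,  45, 638], dtype=int32), array([578.1, 384.5])), (array([ 73, 377,  15,  68, 299], dtype=int32), array([ 80.7, 412.5])), (array([604, 376,  25,  42, 468], dtype=int32), array([615.9, 396.7])), (array([563, 419,  71,  29, 456], dtype=int32), array([596.1, 433.2])), (array([ 265,  421,   39,   59, 1285], dtype=int32), array([285.1, 450.9])), (array([322, 421,  30,  43, 378], dtype=int32), array([338.3, 439.6])), (array([173, 424,  21,  51, 192], dtype=int32), array([184.8, 454.2]))]
side [(array([   0,   30,   71,   65, 2736], dtype=int32), array([29.5, 59.5])), (array([223, 146,  24,  19, 309], dtype=int32), array([234.7, 155.6])), (array([  0, 162,  30,  34, 378], dtype=int32), array([  7.8, 182. ])), (array([223, 164,  33,  27, 542], dtype=int32), array([239.7, 178.7])), (array([    0,   196,   228,   282, 1949
[... 405 characters left out ...]
4 201.6] [264.9 233.6]
0.471 0.236 top [207.2 269.9] [228.3 291.1] foot [213.2 264.5] [250.5 301.9]
0.471 0.236 side [222.4 147.3] [245.3 164. ] foot [226.  201.9] [266.4 234. ]
0.471 0.241 top [205.1 269.9] [226.3 291.1] foot [211.4 264.5] [248.7 301.9]
0.471 0.241 side [221.6 145.9] [244.5 162.5] foot [225.2 200.6] [265.6 232.6]
0.474 0.238 top [206.4 268.7] [227.6 289.8] foot [212.5 263.5] [249.8 300.8]
0.474 0.238 side [223.3 146.3] [246.2 162.9] foot [226.8 201. ] [267.2 233. ]
[[ 0.909  0.418  0.   ]
 [ 0.418 -0.909 -0.   ]
 [-0.     0.    -1.   ]]
case corner top [0.599842   0.16951636 0.23      ]
case BR [ 0.56306976 -0.06932431  0.23      ]
blue [ 0.46639537 -0.19369087  0.23      ]
```

Both views agree: the red cap's top centre is at (0.474, 0.237, 0.230), which matches the expected height. I go there at z≈0.33.

Emit:
{"op": "play_rows", "data": {
  "linear": [
    [0.012,0.045,0.025],
    [0.013,0.05,0.025],
    [0.013,0.05,0.025],
    [0.013,0.05,0.025],
    [0.013,0.05,0],
    [0.013,0.05,0],
    [0.013,0.05,0],
    [0.013,0.05,0]
  ],
  "turn": [0,0,0,0,0,0,0,0],
  "hand": 0.0854
}}

```text
time: 2.2
tool_pos: [0.3641, -0.1713, 0.3316]
tool_rot: [0.0, 0.977, 0.214, 0.0]
contact_force: [1.1, 0.1, 0.2]
gripper_width: 0.996
grasp_force: 0.0
```

Emit:
{"op": "play_rows", "data": {
  "linear": [
    [0.013,0.05,0],
    [0.013,0.05,0],
    [0.013,0.05,0],
    [0.013,0.05,0],
    [0.013,0.05,0],
    [0.013,0.05,0],
    [0.013,0.05,0],
    [0.013,0.05,0]
  ],
  "turn": [0,0,0,0,0,0,0,0]
}}

```text
time: 3.2
tool_pos: [0.4682, 0.229, 0.3316]
tool_rot: [0.0, 0.977, 0.214, 0.0]
contact_force: [-0.2, -1.4, 0.7]
gripper_width: 1.0
grasp_force: 0.0
```

Emit:
{"op": "play_rows", "data": {
  "linear": [
    [0.006,0.008,0],
    [0,0,-0.02],
    [0,0,-0.03],
    [0,0,-0.022],
    [0,0,0],
    [0,0,0]
  ],
  "turn": [0,0,0,0,0,0]
}}

```text
time: 3.95
tool_pos: [0.4744, 0.2347, 0.2601]
tool_rot: [-0.0, 0.977, 0.213, 0.001]
contact_force: [0.0, -0.0, 1.1]
gripper_width: 1.0
grasp_force: 0.0
```

Run:
```python
from h import *
print(state()["tool_pos"])
im=grab_frame("side");cv2.imwrite("pics/n1.png",cv2.resize(im[90:240,150:350,::-1],None,fx=4,fy=4,interpolation=2))
```

```text
[0.47438768 0.23472983 0.26014957]
```

View pics/n1.png

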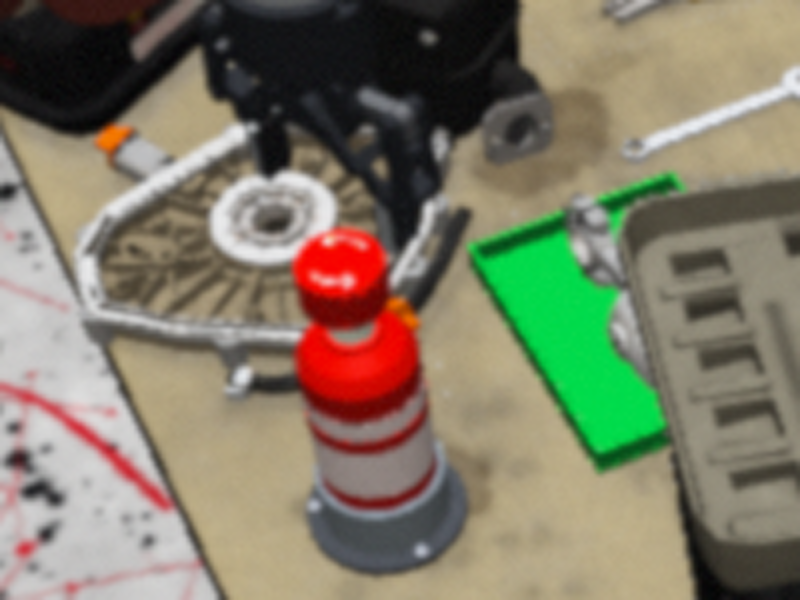

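The crop shows the red cap at about (235,155) but no gripper above it, although the tool pose says it should be there. I take fresh full frames before trusting anything.

Run:
```python
from h import *
s=state();print(s["time"],s["tool_pos"],s["joint_pos"].round(3),proj("side",s["tool_pos"]),proj("top",s["tool_pos"]))
a=grab_frame("side");b=grab_frame("top");print(state()["time"])
cv2.imwrite("pics/n2.png",np.hstack([cv2.resize(x[:,:,::-1],(400,300)) for x in(a,b)]))
```

```text
4.0 [0.47461512 0.23499178 0.2607088 ] [ 0.319 -0.195  1.799 -0.     1.535  1.46 ] [233.5953469  145.34902271] [216.02363674 278.5552106 ]
4.1
```

View pics/n2.png

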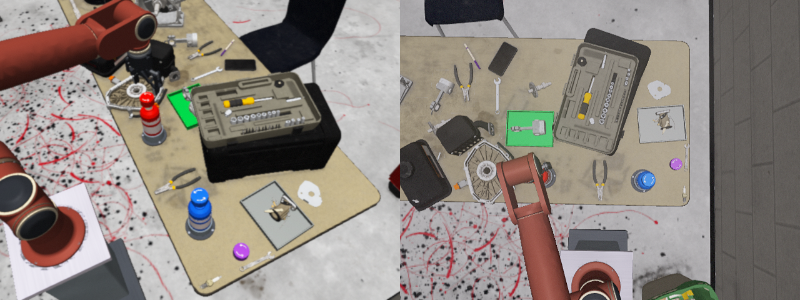

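The dark shape in the earlier crop was the gripper: its open fingertips, at about (217,125) and (252,140), sit either side of the cap axis. Tool projection and picture agree, so I descend, watching the force.

Emit:
{"op": "play_rows", "data": {
  "linear": [
    [0,0.0015,-0.01],
    [0,0,-0.01],
    [0,0,-0.01],
    [0,0,-0.01],
    [0,0,-0.01],
    [0,0,-0.008],
    [0,0,-0.006],
    [0,0,0]
  ],
  "turn": [0,0,0,0,0,0,0,0]
}}

```text
time: 5.1
tool_pos: [0.4738, 0.2365, 0.1947]
tool_rot: [0.0, 0.977, 0.214, -0.0]
contact_force: [-0.3, 0.4, 0.1]
gripper_width: 0.997
grasp_force: 0.0
```

Emit:
{"op": "play_rows", "data": {
  "linear": [
    [0,0,0],
    [0,0,0],
    [0,0,0],
    [0,0,0],
    [0,0,0],
    [0,0,0],
    [0,0,0],
    [0,0,0]
  ],
  "turn": [0,0,0,0,0,0,0,0],
  "hand": 0.04
}}

```text
time: 6.1
tool_pos: [0.4737, 0.239, 0.197]
tool_rot: [-0.003, 0.977, 0.214, 0.001]
contact_force: [-3.8, 6.7, 3.9]
gripper_width: 0.585
grasp_force: 63.7
```

Run:
```python
from h import *
s=state();print({k:np.round(s[k],4) for k in("time","tool_pos","contact_force","ft_torque","grasp_force","gripper_width")})
im=grab_frame("side");cv2.imwrite("pics/n3.png",cv2.resize(im[90:240,150:350,::-1],None,fx=4,fy=4,interpolation=2))
```

```text
{'time': np.float64(6.1), 'tool_pos': array([0.4737, 0.239 , 0.197 ]), 'contact_force': array([-3.8268,  6.7093,  3.8576]), 'ft_torque': array([ 1.114 ,  0.5716, -0.0245]), 'grasp_force': np.float64(63.7102), 'gripper_width': np.float64(0.5849)}
```

View pics/n3.png

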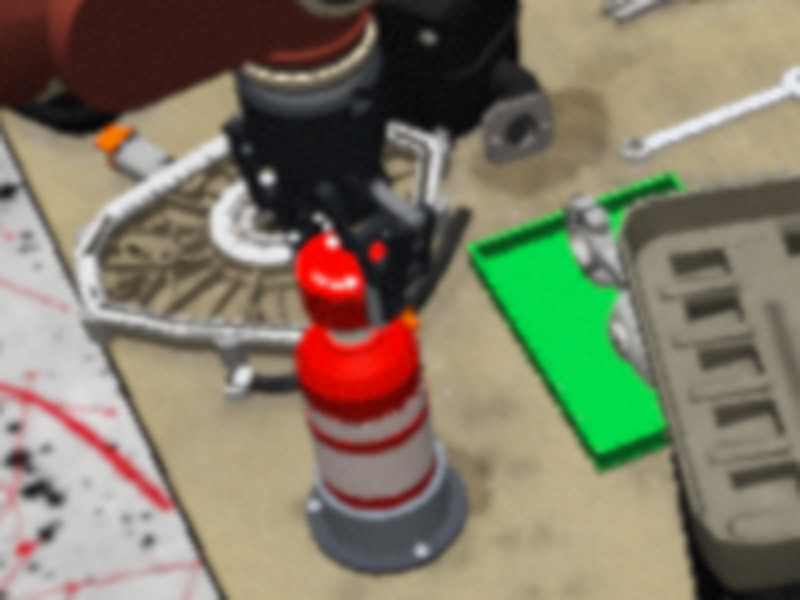

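The cap is gripped at 50 mm opening, and the pads are level with it. A sideways force shows the axis about 3 mm further in y. I recentre, then press in steps.

Emit:
{"op": "play_rows", "data": {
  "linear": [
    [-0.001,0.0025,0],
    [0,0,-0.002],
    [0,0,-0.002],
    [0,0,-0.002],
    [0,0,0],
    [0,0,0]
  ],
  "turn": [0,0,0,0,0,0]
}}

```text
time: 6.9
tool_pos: [0.4736, 0.2396, 0.1908]
tool_rot: [-0.001, 0.977, 0.214, 0.001]
contact_force: [-2.2, 1.4, 8.0]
gripper_width: 0.588
grasp_force: 64.2
```

Pressed about 6 mm at 8 N, which matches the spring. Now I turn it anticlockwise while it is down.

Emit:
{"op": "play_rows", "data": {
  "linear": [
    [-0.0005,0,0],
    [0,0,0],
    [0,0,0],
    [0,0,0],
    [0,0,0],
    [0,0,0],
    [0,0,0],
    [0,0,0]
  ],
  "turn": [5,8,8,8,8,8,5,0]
}}

```text
time: 7.9
tool_pos: [0.4724, 0.2407, 0.1907]
tool_rot: [-0.002, 0.795, 0.607, 0.001]
contact_force: [-3.5, 5.1, 8.5]
gripper_width: 0.582
grasp_force: 64.2
```

Emit:
{"op": "play_rows", "data": {
  "linear": [
    [-0.001,0.0015,0],
    [0,0,0],
    [0,0,0],
    [0,0,0],
    [0,0,0],
    [0,0,0],
    [0,0,0]
  ],
  "turn": [5,8,8,8,6,3,0]
}}

```text
time: 8.78
tool_pos: [0.4712, 0.2416, 0.1905]
tool_rot: [-0.001, 0.554, 0.833, 0.001]
contact_force: [-4.3, 3.7, 8.4]
gripper_width: 0.583
grasp_force: 64.2
```

Run:
```python
from h import *
s=state();print({k:np.round(s[k],4) for k in("time","joint_pos","tool_pos","contact_force","ft_torque","grasp_force")})
im=grab_frame("side");cv2.imwrite("pics/n4.png",cv2.resize(im[120:220,190:290,::-1],None,fx=6,fy=6,interpolation=2))
```

```text
{'time': np.float64(8.775), 'joint_pos': array([ 0.3319, -0.1491,  1.8765,  0.0026,  1.4139, -0.065 ]), 'tool_pos': array([0.4712, 0.2416, 0.1905]), 'contact_force': array([-4.3461,  3.7293,  8.3808]), 'ft_torque': array([0.5193, 0.7561, 0.0327]), 'grasp_force': np.float64(64.188)}
```

View pics/n4.png

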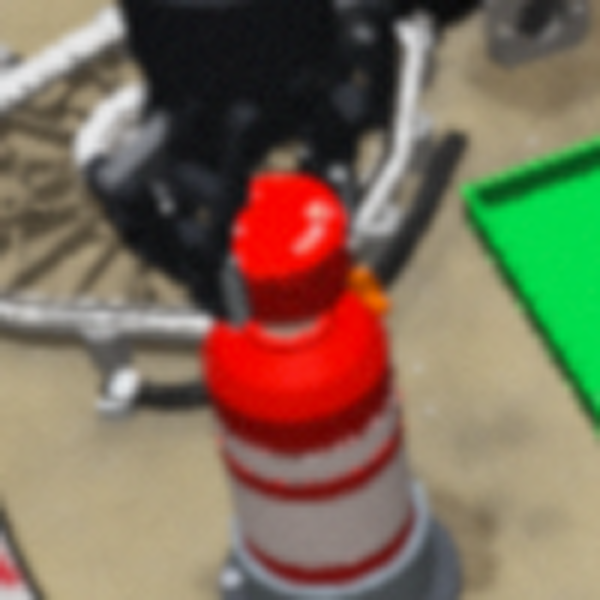

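The arrow on the cap top has moved from the near side to the right at about (320,225) in the crop. The cap has turned with the fingers by about 88°. I lift it straight up.

Emit:
{"op": "play_rows", "data": {
  "linear": [
    [0,0,0.004],
    [0,0,0.005],
    [0,0,0.008],
    [0,0,0.012],
    [0,0,0.016],
    [0,0,0.018],
    [0,0,0.015],
    [0,0,0.008]
  ],
  "turn": [0,0,0,0,0,0,0,0]
}}

```text
time: 9.82
tool_pos: [0.4721, 0.2407, 0.2772]
tool_rot: [0.001, 0.554, 0.832, 0.001]
contact_force: [0.4, -0.4, -0.5]
gripper_width: 0.587
grasp_force: 63.2
```

Emit:
{"op": "play_rows", "data": {
  "linear": [
    [0,0,0.003],
    [0,0,0],
    [0,0,0],
    [0,0,0],
    [0,0,0]
  ],
  "turn": [0,0,0,0,0]
}}

```text
time: 10.45
tool_pos: [0.4714, 0.2406, 0.278]
tool_rot: [-0.0, 0.554, 0.832, -0.0]
contact_force: [0.5, 0.6, -0.9]
gripper_width: 0.585
grasp_force: 63.2
```

Run:
```python
from h import *
s=state();print({k:np.round(s[k],4) for k in("time","tool_pos","contact_force","grasp_force")})
a=grab_frame("side");b=grab_frame("top")
cv2.imwrite("pics/n5.png",np.hstack([cv2.resize(a[90:240,150:350,::-1],(400,300),interpolation=2),cv2.resize(b[:,:,::-1],(400,300))]))
```

```text
{'time': np.float64(10.45), 'tool_pos': array([0.4714, 0.2406, 0.278 ]), 'contact_force': array([ 0.4879,  0.5854, -0.9079]), 'grasp_force': np.float64(63.1517)}
```

View pics/n5.png

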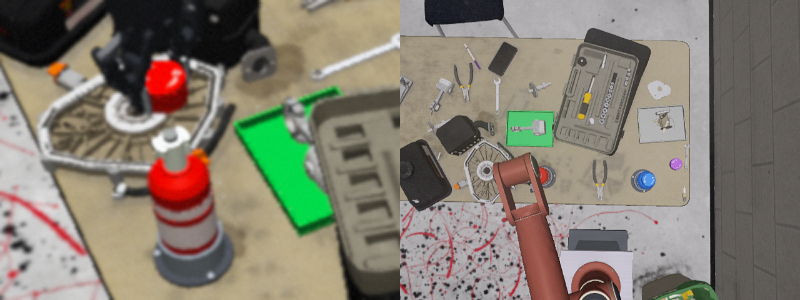

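The red cap is held level at about (166,85) in the left crop, clear of the open neck at (172,140), and everything else is in place. I hand the job in.

```bash
python3 -c "
from plant import *
print(job_done())"
```

```text
the job is handed in; nothing more can be done
None
```

The piston with its rod was in the green tray, so I opened the red bottle: its cap was pressed down, turned about 88° anticlockwise and is now held level about 8 cm above where it sat; the job is handed in, but no verdict came back.

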